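# Close, pin and press a hinged block-printing press

### The job

Take a print on the hinged block press: swing the raised platen down by its red handle without letting it drop, then move the yellow-knobbed register pin from the tool block into the brass-bushed hole at the platen's front corner and push it right through into the bearer below, until its collar sits on the platen. Then push the red handle down against the spring plungers until the platen is fully shut on its bearers and finish while still holding it pressed shut by the handle, gripping or pushing it, for nothing else keeps it down. Do not disturb the ink jar, the hand roller or the gouge.

Things in the scene. Friction and masses are not known exactly. Their poses are not given: they have to be found in the camera images.
- press: fixed plywood base of the press, 250 x 260 x 18 mm; origin at the centre of its underside, on the table. Its x axis points from the handle side (nearer the robot) to the hinge side. Two wooden bearer strips 24 mm high, 30 mm wide run along x at y = +90 and -90 mm, an inked lino block between them. Shut, the platen's underside lies on the bearers, 42 mm above the table
- hinge_axis (a point): middle of the platen's hinge axis, at x = 100, y = 0, z = 48 mm in the press frame; the axis is parallel to the press's y axis. The platen, a plywood board 12 mm thick and 240 mm wide, reaches 8 to 200 mm from it, with two battens 10 mm high across its top, clear of the pin hole
- platen (a joint): platen angle, rad: 0 fully shut on the bearers, grows as the handle end lifts; starts 1.12 to 1.35, stop 1.45. Its stiff hinge holds it where it starts; below 1.0 it falls if let go. Left alone it rests ajar on two spring plungers at 0.04 to 0.075; about 10 N down on the handle then shuts it, and it springs ajar when let go. Platen and handle: 0.5 kg
- handle_grip (a point): centre of the red handle bar: round, 14 mm thick, 130 mm long, parallel to the hinge axis, on two steel rods 58 mm either side of this point, 38 mm clear of the platen's front edge. It is 245 mm from the hinge axis: at press x = 100 - 245 cos(angle), y = 0, z = 48 + 245 sin(angle) mm
- handle: the same red handle with its two rods; origin at the centre of the bar, it turns with the platen
- platen_hole (a point): centre of the mouth of the brass-bushed hole in the platen's top face, 12 mm wide with a 3 mm countersink, 12 mm through; 180 mm from the hinge axis, 90 mm to the right (press -y), 54 mm above the table when shut. Its z axis points up out of the platen's top face
- bearer_hole (a point): centre of the mouth of the brass-bushed hole in the right bearer's top face, under the platen's hole when the platen is down: 12 mm wide, 24 mm deep, at press x = -80, y = -90, z = 42 mm; z axis up
- tool_block: fixed light wooden tool block 60 x 150 x 45 mm, origin at the centre of its underside, long side along its y; two 12 mm wide, 40 mm deep holes in its top at y = -50 mm (the register pin) and y = +50 mm (the gouge). It stands left or right of the press
- pin_grip (a point): centre of the register pin's yellow knob, 24 mm in diameter, 26 mm high, to grip it by; z axis from tip to knob. The 60 g pin stands loose in the tool block. Below the knob: a neck 12 mm long, a collar 22 mm in diameter and 4 mm thick, a shank 10 mm in diameter, 34 mm long with an 8 mm tapered nose. Collar's underside 29 mm and tip 63 mm below this point
- pin_collar (a point): centre of the underside of the pin's collar, 29 mm below the knob's centre
- pin_tip (a point): the tip of the pin, 63 mm below the knob's centre
- ink_jar: bystander: upright round jar of lime green ink with a black lid, 62 mm in diameter, 70 mm high; origin at the centre of its underside. On the side of the press without the tool block
- brayer: bystander: hand roller lying on the table to the far left of the press, black rubber roll 30 x 90 mm, wooden handle 26 mm thick; origin on the table between roll and handle, about 210 mm long in all
- gouge: bystander: lino gouge with a dark wooden handle standing in the tool block 100 mm from the pin, its top 60 mm above the block; origin at its lower tip, 36 mm down in the hole
- plunger (a point): top of one of the two steel spring plungers, 8 mm thick, standing 10 mm out of each bearer (press x = -30, y = +90 and -90 mm); they go down flush as the platen shuts
Things that resemble listed ones, but are neither listed nor needed, are in the scene too. There is more than one size of the part that bears pin_grip; the job needs the smallest.

How it is judged:
By the outcome, as a careful person would: the job done as asked, in the order asked, and still so for the second after the job is handed in, while the arm keeps its last pose, push and grip.
It also fails if it takes over 61 s, if anything falls off the work surface, if the arm or the gripper's body presses on something with over 40 N, if the wrist force passes 120 N, or if a joint passes its speed limit or range.

### The arm

A 7-joint arm with a two-finger parallel gripper is mounted at the origin on the work surface. World frame = base frame: x ahead of the robot, y to its left, z up, the work surface at z = 0. Lengths are in m, angles in rad, forces in N, time in s.
With the tool pointing down it reaches from about 0.4 to 0.85 m from the base axis. Payload 10.4 kg.
Tool frame: the origin (TCP) lies where the fingers leave the gripper's body, on its centre line; the fingertips stand 73 mm ahead of it and the grasp point (between the pads) lies 54 mm ahead of it; z points along the fingers, y is the line along which they close (so a half turn about z gives the same grasp; the last joint's range is limited). The gripper opens to 85 mm and grips with 20 to 120 N. Pads are 22 mm wide; open, the fingers measure 114 mm over their backs; the gripper's body (76 mm by 85 mm) begins 54 mm behind the grasp point. The pads swing forward as they close: fully open they stand 13 mm farther back than shut.
Start: joints at [1.125, 0.332, -0.065, 1.46, 0.022, 1.35, -0.088], TCP at [0.256, -0.57, 0.304] pointing down, gripper open.
Joint ranges: [-2.6, 2.6], [-0.5, 2.12], [-1.47, 1.34], [0.16, 2.42], [-1.27, 4.41], [0.06, 2.06], [-2.6, 2.6]. Speed limits (rad/s): [2.22, 2.22, 2.79, 2.79, 3.14, 3.14, 3.14].

### API

Orientations are given as a unit quaternion [x, y, z, w].
In Python, from workcell import manip, camera gives the robot as it stands. The module is installed in compiled form; this text tells all that it offers.
- The arm moves only by the shell command python3 -m creep 'ROWS' [OPENING] [FORCE]. ROWS is JSON, a list of rows, each a list of 2 entries, a list of its own where there are three numbers: the shift along the tool's x, y, z in mm, then the turn about the tool's z in rad. In form: [[[tx, ty, tz], twist], ...]. A call has 1 to 5 rows; each row is the pose to reach, as a shift and turn from the pose commanded when the call began, along the tool's axes at that moment; what a row does not reach only later rows make up. A row lasts 1/12 s, in which the tool goes at most 41.7 mm and 7.16 degrees, less where a joint would pass 70% of its speed; a pose out of reach is approached as far as the arm can. A call with a gripper value outside its range is refused whole. OPENING is the opening, from 0 (shut) to 1 (fully open), set as the call begins (- or left out, the last holds). The fingers move at their own pace and stop on an object; FORCE is the grip in N (left out, the last holds). Time passes only in rows, so rows that repeat a pose let the fingers close. It gives the time, the measured TCP pose, the force, the opening and the grip force at its end, in the units of the state.
- manip.get_obs(): the state, without advancing time (a new reading comes with each control period).
- camera(name): name is "side" or "top"; returns a dict with "pixels" (384x512x3 uint8, red, green, blue), "z_map" (384x512 float32, m along the optical axis (not along the pixel's ray), 0 where there is no reading), "fx", "fy", "cx", "cy" (pixels), "extrinsics" (4x4, takes a point from world to camera coordinates). Camera axes: x right, y down, z forward; pixel columns grow to the right and rows downward; lengths in m; the calibration is good to about 2 mm. A picture is of the moment at which its call begins.
- manip.hand_in(): hands the job in; it is judged then, once.
The state is a dict: "clock": time; "joint_pos": joint angles; "joint_velocities": joint speeds; "tau": joint torques, N m; "position": TCP position; "ee_rot": TCP orientation; "ft_force": force on the tool from outside, world axes, zero at the start; "torque": the same for the moment, N m; "grip_width": opening from 0.0 (shut) to 1.0 (fully open); "grasp_force": force on a finger pad.
Only numpy, scipy, OpenCV 4.12 (cv2) and the standard library are available. Lean on these libraries where they do the work, as an engineer would, in place of code of your own. Each camera call takes 0.05 s, during which the arm holds its last target. There are 200 camera calls.

## Working session

There is one attempt and no reset: what is moved stays moved. The work goes in short steps, Python scripts to look and compute and a shell command to move; the robot and the scene stay as the last step left them, time stands still between calls to the robot, and variables do not carry over. Pictures are saved under pics/ and viewed, at most 10 in all, crops included, and the job is handed in when it is done.

```bash
mkdir -p pics
cat > h.py <<'E'
import numpy as np, cv2
from workcell import manip, camera
from scipy.spatial.transform import Rotation as R
def shot(n):
    c=camera(n); np.savez('last_'+n+'.npz',**c); return c
def load(n): return dict(np.load('last_'+n+'.npz'))
def world(c,u,v,z=None):
    E=np.asarray(c['extrinsics']); u=np.asarray(u,float);v=np.asarray(v,float)
    d=np.stack([(u-c['cx'])/c['fx'],(v-c['cy'])/c['fy'],np.ones_like(u)],-1)
    o=-E[:3,:3].T@E[:3,3]; dw=d@E[:3,:3]
    if z is None:
        k=c['z_map'][v.astype(int),u.astype(int)]
    else: k=(z-o[2])/dw[...,2]
    return o+dw*np.asarray(k)[...,None]
def proj(c,p):
    E=np.asarray(c['extrinsics']); q=E[:3,:3]@np.asarray(p)+E[:3,3]
    return c['fx']*q[0]/q[2]+c['cx'], c['fy']*q[1]/q[2]+c['cy']
def cloud(c):
    v,u=np.mgrid[:384,:512]; P=world(c,u,v); P[c['z_map']==0]=np.nan; return P
E
python3 - <<'E'
from h import *
o=manip.get_obs(); print({k:np.round(v,3) for k,v in o.items()})
print(R.from_quat(o['ee_rot']).as_matrix().round(3))
a=shot('top');b=shot('side')
for n,c in(('top',a),('side',b)):
    print(n,c['fx'],c['cx'],c['cy'],np.round(c['extrinsics'],3).tolist(),(c['z_map']==0).mean())
    cv2.imwrite(f'pics/{n}0.png',cv2.resize(c['pixels'][...,::-1],(768,576),interpolation=cv2.INTER_CUBIC))
E
```

```text
{'clock': np.float64(0.0), 'joint_pos': array([ 1.125,  0.333, -0.065,  1.461,  0.022,  1.35 , -0.088]), 'joint_velocities': array([-0.   , -0.001,  0.   ,  0.001,  0.001,  0.   , -0.   ]), 'tau': array([-1.0000e-03, -6.2544e+01,  4.8000e-02, -3.9161e+01,  1.6000e-02,
        1.0000e-02, -0.0000e+00]), 'position': array([ 0.256, -0.57 ,  0.303]), 'ee_rot': array([ 0.978,  0.21 , -0.   , -0.001]), 'ft_force': array([ 0.733, -0.215, -0.002]), 'torque': array([-0.055, -0.052, -0.007]), 'grasp_force': np.float64(0.0), 'grip_width': np.float64(0.997)}
[[ 0.912  0.41  -0.001]
 [ 0.41  -0.912  0.001]
 [-0.    -0.001 -1.   ]]
top 363.11112075464604 260.19672729176114 193.51448412086668 [[0.012, -1.0, -0.013, -0.01], [-0.992, -0.01, -0.127, 0.562], [0.127, 0.014, -0.992, 0.843], [0.0, 0.0, 0.0, 1.0]] 0.003946940104166667
side 421.66832543405974 251.18169425329415 192.3418755802142 [[-0.749, -0.663, 0.013, 0.409], [-0.471, 0.517, -0.715, 0.326], [0.467, -0.541, -0.699, 0.768], [0.0, 0.0, 0.0, 1.0]] 0.00408935546875
```

View pics/top0.png

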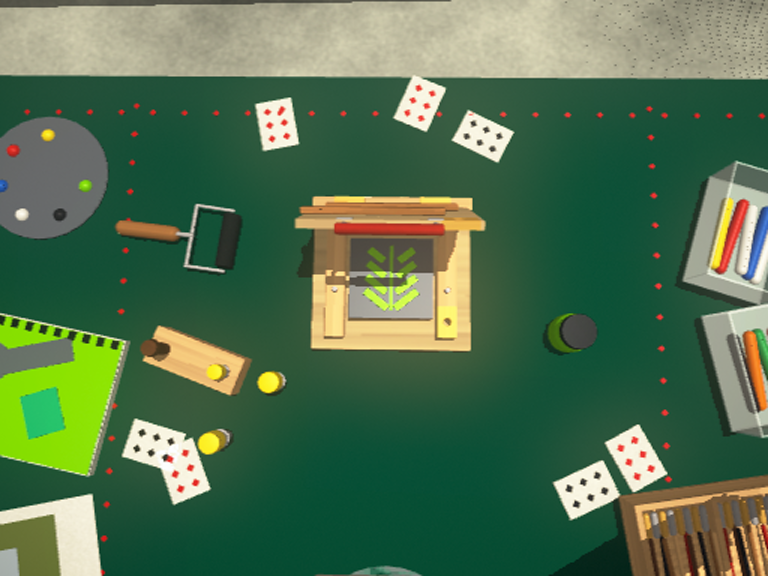

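View pics/side0.png

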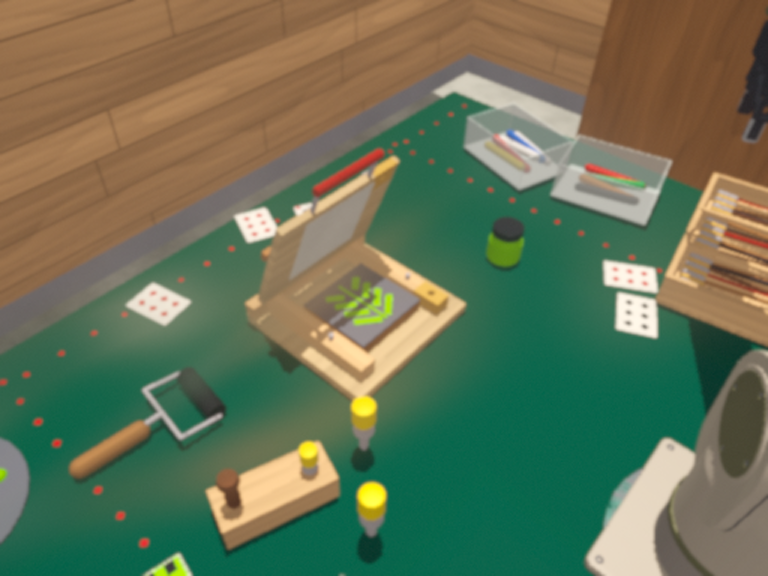

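The top picture shows the press at about (392,275), the red handle at (390,229), the jar at (575,332), and the brayer at (200,235). There are three yellow knobs: (217,372) in the tool block, and (271,382) and (213,441) standing on the table. The description fits the one in the block, which also looks smallest. I'll measure all three and crop that area to confirm.

Run:
```python
from h import *
c=load('top');P=cloud(c);hsv=cv2.cvtColor(c['pixels'],cv2.COLOR_RGB2HSV)
H,S,V=[hsv[...,i].astype(int) for i in range(3)]
def comps(m,box,mn=15):
    k=np.zeros_like(m);x0,y0,x1,y1=[int(t/1.5) for t in box];k[y0:y1,x0:x1]=m[y0:y1,x0:x1]
    n,l,s,ce=cv2.connectedComponentsWithStats(k.astype(np.uint8));return [(l==i) for i in range(1,n) if s[i,4]>=mn]
print('yellow')
for m in comps((H>24)&(H<34)&(S>170)&(V>110),(140,340,300,470)):
    v,u=np.nonzero(m);z=np.nanpercentile(P[m][:,2],90);top=m&(P[...,2]>z-.006)
    v,u=np.nonzero(top);print('px',u.mean().round(1),v.mean().round(1),'xyz',np.nanmedian(P[top],0).round(4),'ztop',z.round(4),'ext',np.ptp(np.nanpercentile(P[top],[3,97],axis=0),axis=0).round(4))
red=((H<6)|(H>174))&(S>150)&(V>70)
for m in comps(red,(300,205,480,250),40):
    p=P[m];p=p[~np.isnan(p[:,2])];print('handle',m.sum(),np.median(p,0).round(4),np.percentile(p,[2,98],axis=0).round(4).tolist())
    line=cv2.fitLine(p[:,:2].astype(np.float32),cv2.DIST_HUBER,0,.01,.01).ravel();print('dir',line)
# base, block
wood=(H>8)&(H<28)&(S>50)&(V>90)
def rect(m,name):
    p=P[m][:,:2]; r=cv2.minAreaRect((p*1000).astype(np.float32)); print(name,m.sum(),r,'box',cv2.boxPoints(r).round(0).tolist())
Z=P[...,2]
for m in comps(wood&(abs(Z-.018)<.006),(290,180,500,360),50): rect(m,'base')
for m in comps(wood&(abs(Z-.042)<.006),(290,260,500,360),50): rect(m,'bearer'); print(np.nanmedian(Z[m]))
for m in comps((S>40)&(H<28)&(abs(Z-.045)<.005),(130,310,260,410),50): rect(m,'block'); print(np.nanmedian(Z[m]))
m=comps((V<110)&(Z>.08),(130,330,180,370),5)
for q in m: print('gouge',np.nanmedian(P[q],0))
for q in comps((V<70)&(Z>.05),(530,300,610,360),30): print('jar',np.nanmedian(P[q],0))
cv2.imwrite('pics/crop1.png',cv2.resize(c['pixels'][205:310,75:215,::-1],(780,585),interpolation=cv2.INTER_CUBIC))
d=load('side')
for z in (.108,):
  pass
Q=cloud(d);hs=cv2.cvtColor(d['pixels'],cv2.COLOR_RGB2HSV);h2=hs.astype(int)
r=((h2[...,0]<6)|(h2[...,0]>174))&(h2[...,1]>150)&(h2[...,2]>60)
r[:,:200]=0;r[:,262:]=0;r[:95]=0;r[135:]=0
p=Q[r];print('side handle',r.sum(),np.nanmedian(p,0).round(4),np.nanpercentile(p,[2,98],axis=0).round(4).tolist())
```

```text
yellow
px 142.6 247.5 xyz [0.4313 0.2579 0.0867] ztop 0.0886 ext [0.0199 0.0205 0.0043]
px 178.6 254.5 xyz [0.4165 0.1727 0.1014] ztop 0.1033 ext [0.0265 0.0257 0.0054]
px 138.9 295.3 xyz [0.3286 0.2561 0.1017] ztop 0.1034 ext [0.0254 0.0246 0.0055]
handle 506 [ 0.6036 -0.0043  0.2823] [[0.5985, -0.0646, 0.2786], [0.61, 0.0572, 0.2851]]
dir [ 0.00153907  0.9999988   0.603759   -0.00388885]
base 3335 ((567.5823974609375, -4.5942230224609375), (259.52056884765625, 200.24072265625), 89.7571029663086) box [[467.0, -134.0], [667.0, -135.0], [668.0, 125.0], [468.0, 126.0]]
bearer 635 ((550.0699462890625, 85.3147964477539), (30.509132385253906, 122.09477996826172), 89.8748550415039) box [[489.0, 70.0], [611.0, 70.0], [611.0, 100.0], [489.0, 101.0]]
0.04186183351375339
bearer 440 ((550.4805908203125, -94.8219985961914), (29.65127182006836, 123.6965560913086), 89.90818786621094) box [[489.0, -110.0], [612.0, -110.0], [612.0, -80.0], [489.0, -80.0]]
0.041666296392969426
block 1386 ((447.4538269042969, 304.92132568359375), (151.1038360595703, 60.27766036987305), 69.78386688232422) box [[393.0, 244.0], [450.0, 224.0], [502.0, 365.0], [445.0, 386.0]]
0.0450413460433578
gouge [0.46790908 0.35752559 0.10402555]
gouge [0.46385655 0.34185502 0.09946116]
jar [ 0.49240342 -0.30359969  0.06896011]
side handle 306 [6.020e-01 5.000e-04 2.813e-01] [[0.598, -0.2367, 0.0015], [0.9055, 0.0595, 0.2847]]
```

View pics/crop1.png

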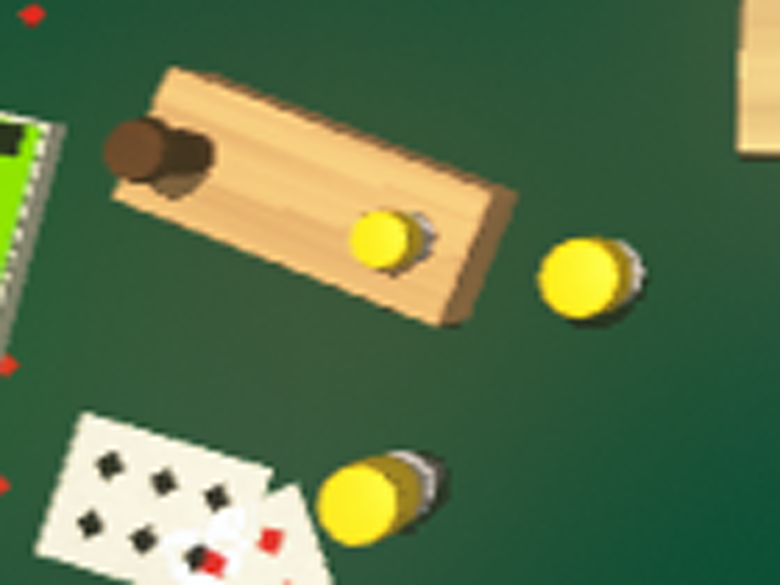

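The crop shows the knob in the block at (380,240) is clearly the smallest (20 mm visible, against 25 mm for the other two). Its top is at z = 0.087, which matches a pin seated in the block, and its position agrees with the block's y = -50 hole. The press origin is at about (0.592,-0.005) with yaw near 0. The handle is at (0.603,-0.004,0.277), so the platen angle is about 1.20.

I'll move above the handle with the tool's y axis along world x.

```bash
python3 -m creep '[[[0,0,-10],-0.12],[[0,0,-20],-0.24],[[0,0,-35],-0.36],[[0,0,-50],-0.48],[[0,0,-65],-0.6]]' 1 60
python3 -m creep '[[[0,0,-10],-0.11],[[0,0,-20],-0.22],[[0,0,-28],-0.33],[[0,0,-35],-0.44],[[0,0,-35],-0.548]]'
python3 -m creep '[[[25,15,0],0],[[55,34,0],0],[[88,54,0],0],[[122,75,0],0],[[156,96,0],0]]'
python3 -m creep '[[[34,21,0],0],[[68,42,0],0],[[102,63,0],0],[[136,84,0],0],[[170,105,0],0]]'
python3 -m creep '[[[34,21,0],0],[[68,42,0],0],[[102,63,0],0],[[136,84,0],0],[[170,105,0],0]]'
python3 -m creep '[[[25,15,0],0],[[48,29,0],0],[[62,37,0],0],[[68,41,0],0],[[68,41,0],0]]'
python3 -c "
from h import *
o=manip.get_obs();print(R.from_quat(o['ee_rot']).as_matrix().round(3),o['joint_pos'].round(2))"
```

```text
clock: 0.52
position: [0.2563, -0.5698, 0.3691]
ee_rot: [0.871, 0.492, 0.0, -0.0]
ft_force: [1.1, -0.3, 0.1]
grip_width: 0.997
grasp_force: 0.0
clock: 0.93
position: [0.2566, -0.5701, 0.4052]
ee_rot: [0.705, 0.709, -0.0, 0.001]
ft_force: [1.1, -0.1, -0.3]
grip_width: 1.001
grasp_force: 0.0
clock: 1.35
position: [0.3529, -0.4123, 0.4035]
ee_rot: [0.707, 0.707, -0.0, -0.0]
ft_force: [0.6, -0.7, 0.9]
grip_width: 1.0
grasp_force: 0.0
clock: 1.77
position: [0.4579, -0.2421, 0.4038]
ee_rot: [0.707, 0.707, -0.0, 0.0]
ft_force: [0.7, -0.5, 0.5]
grip_width: 1.001
grasp_force: 0.0
clock: 2.18
position: [0.563, -0.0723, 0.4038]
ee_rot: [0.707, 0.707, -0.0, 0.0]
ft_force: [1.2, -0.6, 1.2]
grip_width: 0.999
grasp_force: 0.0
clock: 2.6
position: [0.6037, -0.0045, 0.4033]
ee_rot: [0.706, 0.708, -0.0, -0.001]
ft_force: [-0.5, 0.4, 0.3]
grip_width: 1.001
grasp_force: 0.0
[[-0.003  1.    -0.001]
 [ 1.     0.003  0.001]
 [ 0.001 -0.001 -1.   ]] [ 0.44  0.32 -0.67  1.32  0.2   1.56 -0.2 ]
```

```bash
python3 -m creep '[[[0,0,20],0],[[0,0,40],0],[[0,0,57],0],[[0,0,68],0],[[0,0,73],0]]' 1 50
python3 -m creep '[[[0,0,0],0],[[0,0,0],0],[[0,0,0],0],[[0,0,0],0],[[0,0,0],0]]' 0 50
python3 -m creep '[[[0,0,0],0],[[0,0,0],0],[[0,0,0],0],[[0,0,0],0],[[0,0,0],0]]'
python3 - <<'E'
from h import *
for n in('top','side'):
    c=shot(n); 
    if n=='side': cv2.imwrite('pics/g1.png',cv2.resize(c['pixels'][60:240,150:330,::-1],(560,560)))
E
```

```text
clock: 3.02
position: [0.6027, -0.0077, 0.3293]
ee_rot: [0.708, 0.706, -0.001, -0.0]
ft_force: [-0.6, -0.3, 0.8]
grip_width: 0.997
grasp_force: 0.0
clock: 3.43
position: [0.6037, -0.0059, 0.3317]
ee_rot: [0.707, 0.707, 0.0, 0.0]
ft_force: [-0.2, -0.2, 0.4]
grip_width: 0.296
grasp_force: 0.0
clock: 3.85
position: [0.6036, -0.0059, 0.3315]
ee_rot: [0.707, 0.707, 0.0, 0.0]
ft_force: [-1.8, -0.1, 5.1]
grip_width: 0.142
grasp_force: 48.8
```

View pics/g1.png

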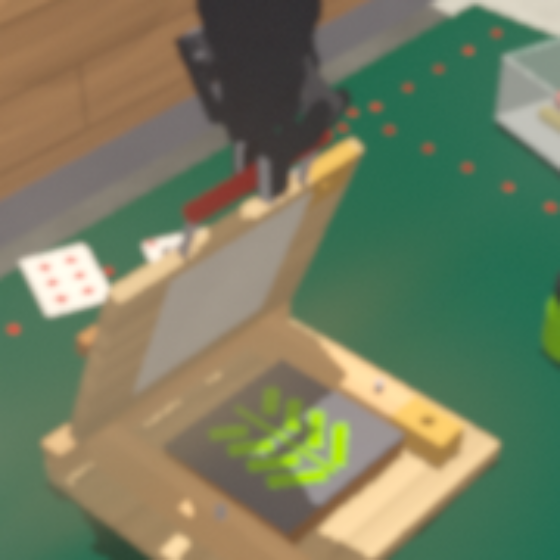

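The grip on the red bar (crop pixel 255,185) is good. The radius from the hinge checks out at 246 mm, angle 1.203. I'll work out the arc next.

Run:
```python
import numpy as np
a=np.concatenate([[1.203],1.203-np.cumsum([.02]+[.045]*22+[.035,.03,.03,.02])])
x=-245*np.cos(a);z=245*np.sin(a)
for k in range(0,len(a)-1,5):
    print([(round(a[i],3),round(x[i]-x[k],1),round(z[k]-z[i],1)) for i in range(k+1,min(k+6,len(a)))])
```

```text
[(np.float64(1.183), np.float64(-4.6), np.float64(1.8)), (np.float64(1.138), np.float64(-14.7), np.float64(6.2)), (np.float64(1.093), np.float64(-24.6), np.float64(11.1)), (np.float64(1.048), np.float64(-34.2), np.float64(16.3)), (np.float64(1.003), np.float64(-43.7), np.float64(22.1))]
[(np.float64(0.958), np.float64(-9.2), np.float64(6.1)), (np.float64(0.913), np.float64(-18.0), np.float64(12.7)), (np.float64(0.868), np.float64(-26.6), np.float64(19.6)), (np.float64(0.823), np.float64(-34.9), np.float64(26.9)), (np.float64(0.778), np.float64(-42.8), np.float64(34.6))]
[(np.float64(0.733), np.float64(-7.6), np.float64(8.0)), (np.float64(0.688), np.float64(-14.7), np.float64(16.4)), (np.float64(0.643), np.float64(-21.6), np.float64(25.1)), (np.float64(0.598), np.float64(-28.0), np.float64(34.0)), (np.float64(0.553), np.float64(-34.0), np.float64(43.3))]
[(np.float64(0.508), np.float64(-5.6), np.float64(9.5)), (np.float64(0.463), np.float64(-10.7), np.float64(19.3)), (np.float64(0.418), np.float64(-15.4), np.float64(29.2)), (np.float64(0.373), np.float64(-19.7), np.float64(39.4)), (np.float64(0.328), np.float64(-23.5), np.float64(49.8))]
[(np.float64(0.283), np.float64(-3.3), np.float64(10.5)), (np.float64(0.238), np.float64(-6.2), np.float64(21.2)), (np.float64(0.193), np.float64(-8.5), np.float64(31.9)), (np.float64(0.158), np.float64(-10.0), np.float64(40.4)), (np.float64(0.128), np.float64(-11.1), np.float64(47.7))]
[(np.float64(0.098), np.float64(-0.8), np.float64(7.3)), (np.float64(0.078), np.float64(-1.3), np.float64(12.2))]
```

```bash
python3 -m creep '[[[0,-4.6,1.8],0],[[0,-14.7,6.2],0],[[0,-24.6,11.1],0],[[0,-34.2,16.3],0],[[0,-43.7,22.1],0]]'
python3 -m creep '[[[0,-9.2,6.1],0],[[0,-18,12.7],0],[[0,-26.6,19.6],0],[[0,-34.9,26.9],0],[[0,-42.8,34.6],0]]'
python3 -m creep '[[[0,-7.6,8],0],[[0,-14.7,16.4],0],[[0,-21.6,25.1],0],[[0,-28,34],0],[[0,-34,43.3],0]]'
```

```text
clock: 4.37
position: [0.5598, -0.0058, 0.3092]
ee_rot: [0.707, 0.707, 0.001, 0.001]
ft_force: [-1.7, -0.3, 5.9]
grip_width: 0.142
grasp_force: 49.3
clock: 4.78
position: [0.5171, -0.0057, 0.2741]
ee_rot: [0.707, 0.707, 0.001, 0.001]
ft_force: [3.3, 0.3, -1.5]
grip_width: 0.143
grasp_force: 49.3
clock: 5.2
position: [0.4832, -0.0057, 0.2308]
ee_rot: [0.707, 0.707, 0.001, 0.001]
ft_force: [5.6, 1.1, -2.0]
grip_width: 0.146
grasp_force: 48.9
```

Forces are low, so I'll continue.

```bash
python3 -m creep '[[[0,-5.6,9.5],0],[[0,-10.7,19.3],0],[[0,-15.4,29.2],0],[[0,-19.7,39.4],0],[[0,-23.5,49.8],0]]'
python3 -m creep '[[[0,-3.3,10.5],0],[[0,-6.2,21.2],0],[[0,-8.5,31.9],0],[[0,-10,40.4],0],[[0,-11.1,47.7],0]]'
python3 -m creep '[[[0,-0.8,7],0],[[0,-1.3,12],0],[[0,-1.3,12],0]]'
python3 -m creep '[[[0,-0.2,3],0],[[0,-0.2,3],0]]'
python3 -m creep '[[[0,-0.1,3],0],[[0,-0.1,3],0]]'
```

```text
clock: 5.62
position: [0.4598, -0.0057, 0.1805]
ee_rot: [0.707, 0.707, 0.001, 0.001]
ft_force: [8.1, 2.2, -1.9]
grip_width: 0.151
grasp_force: 48.7
clock: 6.03
position: [0.4494, -0.0056, 0.133]
ee_rot: [0.707, 0.707, 0.001, 0.001]
ft_force: [8.7, 2.4, -0.6]
grip_width: 0.142
grasp_force: 48.7
clock: 6.28
position: [0.4484, -0.0057, 0.1211]
ee_rot: [0.707, 0.707, 0.002, 0.001]
ft_force: [8.7, 3.2, -0.6]
grip_width: 0.145
grasp_force: 48.8
clock: 6.45
position: [0.4483, -0.0056, 0.1186]
ee_rot: [0.707, 0.707, 0.002, 0.001]
ft_force: [8.7, 1.7, 1.3]
grip_width: 0.142
grasp_force: 49.1
clock: 6.62
position: [0.4482, -0.0056, 0.1157]
ee_rot: [0.707, 0.707, 0.002, 0.001]
ft_force: [6.9, 2.8, 3.6]
grip_width: 0.143
grasp_force: 49.3
```

The plungers now carry the platen at an angle of about 0.056. I'll open partway (the gap to the platen edge is 38 mm), rise, and look from above.

```bash
python3 -m creep '[[[0,0,0],0],[[0,0,0],0],[[0,0,0],0],[[0,0,0],0]]' 0.4 50
python3 -m creep '[[[0,0,-12],0],[[0,0,-40],0],[[0,0,-75],0],[[0,0,-110],0],[[0,0,-140],0]]'
python3 -m creep '[[[30,0,0],0],[[65,0,0],0],[[105,0,0],0],[[145,0,0],0],[[180,0,0],0]]' 0.7
python3 - <<'E'
from h import *
c=shot('top');d=shot('side');P=cloud(c)
im=c['pixels'][105:275,80:330,::-1]; cv2.imwrite('pics/t2.png',cv2.resize(im,(800,544),interpolation=cv2.INTER_CUBIC))
for n,q in (('t',c),('s',d)):
    Q=cloud(q)
    hs=cv2.cvtColor(q['pixels'],cv2.COLOR_RGB2HSV).astype(int)
    r=((hs[...,0]<6)|(hs[...,0]>174))&(hs[...,1]>150)&(hs[...,2]>60)&(abs(Q[...,0]-.447)<.03)&(abs(Q[...,1])<.09)&(Q[...,2]>.03)
    p=Q[r];print(n,'handle',r.sum(),np.nanmedian(p,0),np.nanpercentile(p[:,2],90) if len(p) else 0)
    m=(abs(Q[...,0]-.6)<.12)&(abs(Q[...,1]+.005)<.115)&(Q[...,2]>.045)&(Q[...,2]<.1)
    p=Q[m]; x=p[:,0]; print('platen front/side',np.percentile(x,1),np.percentile(p[:,1],[1,99]))
    for lo in np.arange(.48,.70,.01):
        s=(x>lo)&(x<lo+.01)
        if s.sum()>20: print(round(lo,2),np.median(p[s,2]).round(4),end='; ')
    print()
E
```

```text
clock: 6.95
position: [0.446, -0.0062, 0.1149]
ee_rot: [0.707, 0.707, -0.001, -0.0]
ft_force: [0.1, -0.0, 0.6]
grip_width: 0.399
grasp_force: 0.0
clock: 7.37
position: [0.4464, -0.0058, 0.2573]
ee_rot: [0.707, 0.707, -0.0, 0.0]
ft_force: [1.5, -0.8, 0.7]
grip_width: 0.398
grasp_force: 0.0
clock: 7.78
position: [0.446, 0.1761, 0.2555]
ee_rot: [0.707, 0.707, -0.0, 0.0]
ft_force: [0.9, 0.4, -0.4]
grip_width: 0.699
grasp_force: 0.0
t handle 281 [ 0.44782782 -0.00286774  0.06703134] 0.06913483331973513
platen front/side 0.493077685461633 [-0.11746728  0.10747305]
0.48 0.0623; 0.49 0.0645; 0.5 0.0642; 0.51 0.0634; 0.52 0.0631; 0.53 0.0623; 0.54 0.062; 0.55 0.0642; 0.56 0.0705; 0.57 0.0607; 0.58 0.0597; 0.59 0.0592; 0.6 0.0587; 0.61 0.0579; 0.62 0.0629; 0.63 0.0667; 0.64 0.0568; 0.65 0.0559; 0.66 0.0554; 0.67 0.0552; 0.68 0.0548; 0.69 0.0492; 
s handle 205 [0.44570814 0.00198614 0.06663433] 0.06851521886713366
platen front/side 0.4924708942130116 [-0.11850174  0.10876208]
0.49 0.063; 0.5 0.0639; 0.51 0.0631; 0.52 0.0627; 0.53 0.0621; 0.54 0.0615; 0.55 0.0635; 0.56 0.0698; 0.57 0.0611; 0.58 0.0597; 0.59 0.0584; 0.6 0.0583; 0.61 0.0576; 0.62 0.0581; 0.63 0.0583; 0.64 0.0563; 0.65 0.0557; 0.66 0.0552; 0.67 0.0546; 0.68 0.0544;
```

View pics/t2.png

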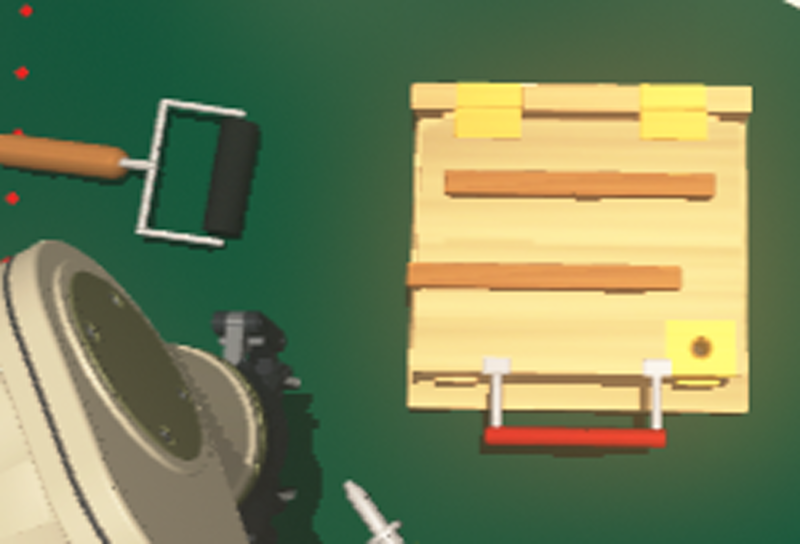

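The picture shows the platen down and ajar, with its brass hole at (701,347). At (375,515) there is a shank lying on the table, so one of the larger, unneeded pins seems to have been tipped over. I'll check this in the side view before going on.

Run:
```python
from h import *
c=load('top');d=load('side')
a=cv2.resize(c['pixels'][:,:,::-1],(400,300));b=cv2.resize(d['pixels'][130:,80:350,::-1],(400,376),interpolation=cv2.INTER_CUBIC)
k=np.zeros((376,800,3),np.uint8);k[:300,:400]=a;k[:,400:]=b
cv2.imwrite('pics/s2.png',k)
P=cloud(c)
for p in [(197,267),(190,257),(202,272)]: print(p,P[p[1],p[0]])
m=proj(c,[.512,-.0946,.064]);print('hole proj',m)
g=cv2.cvtColor(c['pixels'],cv2.COLOR_RGB2HSV)[...,2].astype(int)
y0,x0=int(m[1])-6,int(m[0])-6; w=g[y0:y0+13,x0:x0+13]; mk=w<150; v,u=np.nonzero(mk); print(w.min(),mk.sum(),world(c,u.mean()+x0,v.mean()+y0,.063))
print(R.from_quat(manip.get_obs()['ee_rot']).as_matrix().round(3).tolist(),manip.get_obs()['joint_pos'].round(2))
```

```text
(197, 267) [0.38402284 0.1460325  0.02222016]
(190, 257) [0.40724084 0.16477714 0.01713711]
(202, 272) [0.37228241 0.13385134 0.02087217]
hole proj (np.float64(298.8586787214696), np.float64(213.5991059692428))
154 0 [nan nan nan]
[[-0.008, 1.0, -0.0], [1.0, 0.008, 0.002], [0.002, -0.0, -1.0]] [ 0.37  0.12 -0.89  1.86  0.1   1.2  -0.54]<stdin>:10: RuntimeWarning: Mean of empty slice.
  ret = ret.dtype.type(ret / rcount)
```

View pics/s2.png

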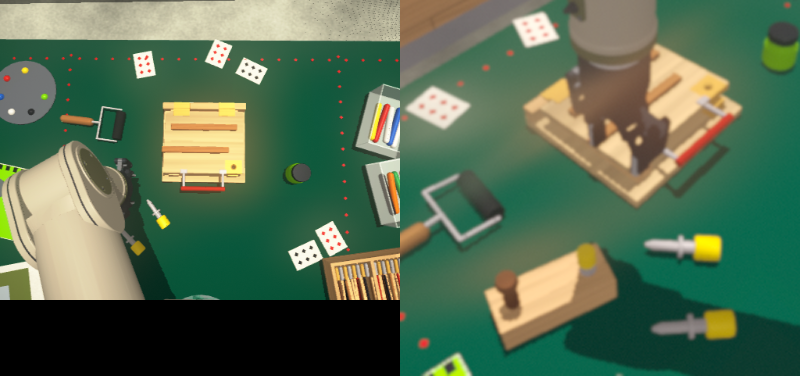

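Both larger pins are now lying down, side by side, at (158,214) and (137,245) in the left view. They are unlisted and well clear of the work: nowhere near the block pin or the press. The hole projects at (298.9,213.6) and is seen at (299.1,213.4), so the fit agrees.

On to the pin.

```bash
python3 -m creep '[[[20,-4,0],0],[[45,-9,15],0],[[68,-13,35],0],[[80,-15,50],0],[[82,-15,60],0]]'
python3 -m creep '[[[0,0,0],0],[[0,0,0],0]]'
python3 - <<'E'
from h import *
o=manip.get_obs();print((o['position']*1000).round(1))
d=shot('side');Q=cloud(d);hs=cv2.cvtColor(d['pixels'],cv2.COLOR_RGB2HSV).astype(int)
m=(hs[...,0]>22)&(hs[...,0]<34)&(hs[...,1]>150)&(Q[...,2]>.06)&(np.hypot(Q[...,0]-.431,Q[...,1]-.258)<.03)
v,u=np.nonzero(m);print(m.sum(),np.nanmean(Q[m],0).round(4),Q[m][:,2].max(), proj(d,[.431,.258,.075]),u.mean(),v.mean())
E
```

```text
clock: 8.3
position: [0.4303, 0.2575, 0.1937]
ee_rot: [0.706, 0.708, -0.001, -0.001]
ft_force: [-0.3, -1.0, -0.6]
grip_width: 0.7
grasp_force: 0.0
clock: 8.47
position: [0.432, 0.2548, 0.1951]
ee_rot: [0.707, 0.707, -0.001, -0.0]
ft_force: [0.3, -0.7, 1.2]
grip_width: 0.7
grasp_force: 0.0
[432.  254.8 195.1]
156 [0.4283 0.2617 0.0823] 0.08894981059961282 (np.float64(205.728157623192), np.float64(302.6049957129957)) 205.05128205128204 302.6666666666667
```

```bash
python3 -m creep '[[[3,-1,15],0],[[3,-1,32],0],[[3,-1,48],0],[[3,-1,58],0],[[3,-1,64],0]]' 0.7
python3 -m creep '[[[0,0,0],0],[[0,0,0],0],[[0,0,0],0],[[0,0,0],0],[[0,0,0],0]]' 0.1 50
python3 -m creep '[[[0,0,0],0],[[0,0,0],0],[[0,0,0],0]]'
```

```text
clock: 8.93
position: [0.4312, 0.2579, 0.131]
ee_rot: [0.708, 0.707, -0.0, 0.0]
ft_force: [0.9, -0.3, 0.5]
grip_width: 0.699
grasp_force: 0.0
clock: 9.35
position: [0.4313, 0.2592, 0.1324]
ee_rot: [0.707, 0.707, 0.001, 0.001]
ft_force: [0.0, -2.3, 6.7]
grip_width: 0.263
grasp_force: 49.0
clock: 9.6
position: [0.4313, 0.2593, 0.1325]
ee_rot: [0.707, 0.707, 0.001, 0.001]
ft_force: [-2.3, -0.9, 7.7]
grip_width: 0.263
grasp_force: 49.0
```

```bash
python3 -m creep '[[[0,0,-12],0],[[0,0,-36],0],[[0,0,-66],0],[[0,0,-100],0],[[0,0,-120],0]]'
python3 -m creep '[[[-20,5,0],0],[[-50,11,0],0],[[-88,20,0],0],[[-127,29,0],0],[[-166,38,0],0]]'
python3 -m creep '[[[-39,9,0],0],[[-78,18,0],0],[[-115,27,0],0],[[-146,34,0],0],[[-166,38,0],0]]'
python3 -m creep '[[[-14,3,10],0],[[-20,4.5,20],0],[[-22,5,25],0],[[-22,5,25],0],[[-22,5,25],0]]'
python3 - <<'E'
from h import *
o=manip.get_obs();print((o['position']*1000).round(1),R.from_quat(o['ee_rot']).as_matrix().round(3).tolist())
c=shot('top');d=shot('side')
a=c['pixels'][170:250,250:350,::-1];p=[int(t) for t in proj(d,[.512,-.095,.1])];print(p)
b=d['pixels'][max(0,p[1]-70):p[1]+50,max(0,p[0]-60):p[0]+60,::-1]
k=np.zeros((400,800,3),np.uint8);a=cv2.resize(a,(400,320),interpolation=cv2.INTER_CUBIC);b=cv2.resize(b,(400,400),interpolation=cv2.INTER_CUBIC)
k[:320,:400]=a;k[:,400:]=b;cv2.imwrite('pics/i1.png',k)
E
```

```text
clock: 10.02
position: [0.4309, 0.26, 0.2554]
ee_rot: [0.707, 0.707, 0.002, 0.001]
ft_force: [1.3, 0.8, -1.2]
grip_width: 0.261
grasp_force: 50.0
clock: 10.43
position: [0.4687, 0.0917, 0.2526]
ee_rot: [0.707, 0.708, 0.0, 0.001]
ft_force: [0.8, -0.4, 0.3]
grip_width: 0.264
grasp_force: 50.0
clock: 10.85
position: [0.5069, -0.0768, 0.2523]
ee_rot: [0.708, 0.706, -0.0, 0.001]
ft_force: [0.9, -0.2, -1.7]
grip_width: 0.26
grasp_force: 50.0
clock: 11.27
position: [0.5115, -0.0932, 0.226]
ee_rot: [0.706, 0.708, -0.0, -0.001]
ft_force: [0.3, -0.0, 0.4]
grip_width: 0.263
grasp_force: 50.0
[511.5 -93.2 226. ] [[-0.002, 1.0, -0.001], [1.0, 0.002, 0.001], [0.001, -0.001, -1.0]]
[289, 177]
```

View pics/i1.png

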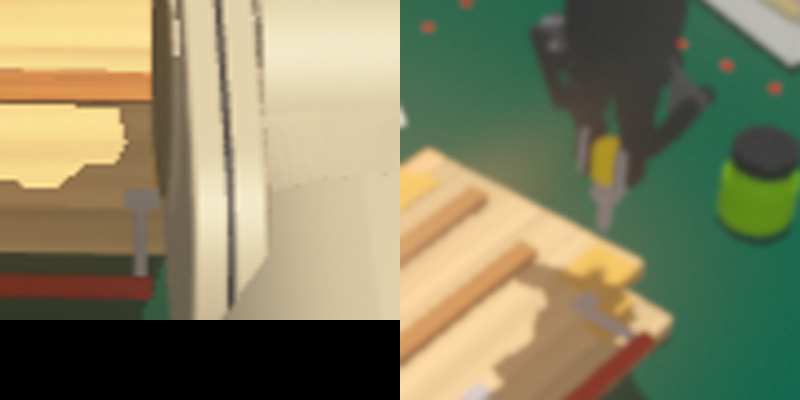

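The right view shows the pin held upright, with its tip at about (603,228) above the brass plate at (612,262). The arm hides the top view. I'll measure the shank and hole offsets in the side view.

Run:
```python
from h import *
d=load('side');Q=cloud(d);im=d['pixels'].astype(int)
m=(np.hypot(Q[...,0]-.5115,Q[...,1]+.0932)<.02)&(Q[...,2]>.1)&(Q[...,2]<.20)
hs=cv2.cvtColor(d['pixels'],cv2.COLOR_RGB2HSV)
o=np.array([.5115,-.0932])
for v in range(160,177):
    u=np.nonzero(m[v])[0]
    if len(u): 
        z=np.median(Q[v,u,2]); e=(u.min()+u.max())/2
        up=[proj(d,[o[0],o[1],zz]) for zz in (.1,.14)]
        t=(v-up[0][1])/(up[1][1]-up[0][1]); print(v,u.min(),u.max(),'z',z.round(4),'exp u',round(up[0][0]+t*(up[1][0]-up[0][0]),2),'meas',e)
print('px per mm y',[b-a for a,b in zip(proj(d,[.512,-.094,.1]),proj(d,[.512,-.093,.1]))],'x',[b-a for a,b in zip(proj(d,[.512,-.094,.1]),proj(d,[.513,-.094,.1]))])
h=proj(d,[.5126,-.0946,.064]);print('hole',h)
y,x=int(round(h[1])),int(round(h[0]));print(hs[y-6:y+7,x-8:x+9,2])
```

```text
160 287 296 z 0.1636 exp u 291.05 meas 291.5
161 288 296 z 0.1613 exp u 290.95 meas 292.0
162 287 296 z 0.1559 exp u 290.84 meas 291.5
163 287 296 z 0.1498 exp u 290.74 meas 291.5
164 286 296 z 0.1453 exp u 290.64 meas 291.0
165 287 295 z 0.143 exp u 290.53 meas 291.0
166 287 295 z 0.1419 exp u 290.43 meas 291.0
167 288 294 z 0.1403 exp u 290.32 meas 291.0
168 289 292 z 0.1339 exp u 290.22 meas 290.5
169 290 292 z 0.1298 exp u 290.12 meas 291.0
170 289 292 z 0.1271 exp u 290.01 meas 290.5
171 288 292 z 0.1244 exp u 289.91 meas 290.0
172 288 292 z 0.12 exp u 289.81 meas 290.0
173 288 292 z 0.1177 exp u 289.7 meas 290.0
174 288 291 z 0.116 exp u 289.6 meas 289.5
175 289 291 z 0.1124 exp u 289.5 meas 290.0
176 289 290 z 0.1059 exp u 289.39 meas 289.5
px per mm y [np.float64(-0.26214560309045964), np.float64(0.2127614898791137)] x [np.float64(-0.3373089474241624), np.float64(-0.1937775729845157)]
hole (np.float64(288.06841456528184), np.float64(188.2906080381053))
[[248 247 246 245 245 245 246 246 245 245 244 242 239 234 223 208 186]
 [246 246 245 245 246 246 246 246 245 245 244 244 244 243 240 234 223]
 [246 245 245 246 246 246 245 244 244 244 244 245 245 246 245 243 240]
 [245 245 246 246 245 244 241 240 240 240 242 245 246 246 246 246 245]
 [242 245 246 245 243 238 234 231 230 231 236 242 245 247 247 246 245]
 [237 242 243 242 236 228 219 215 213 216 225 237 244 247 246 246 244]
 [222 229 232 232 224 212 198 190 190 199 216 233 243 246 246 245 242]
 [193 200 207 209 202 191 179 171 174 189 212 232 242 245 244 241 234]
 [170 173 180 181 177 173 168 165 169 185 210 230 240 241 239 231 218]
 [165 166 166 166 166 166 165 165 166 178 200 218 226 227 223 210 189]
 [164 165 164 165 165 165 164 163 165 168 179 190 195 197 195 183 164]
 [165 165 164 164 163 163 163 163 162 163 164 165 167 169 169 168 162]
 [165 165 164 163 160 158 159 160 161 161 161 161 159 161 164 172 178]]
```

```bash
python3 -m creep '[[[0,0.8,10],0],[[0,0.8,20],0],[[0,0.8,30],0],[[0,0.8,34],0],[[0,0.8,34],0]]'
python3 -m creep '[[[0,0,4],0],[[0,0,8],0],[[0,0,12],0],[[0,0,14],0],[[0,0,14],0]]'
```

```text
clock: 11.78
position: [0.5118, -0.0948, 0.1907]
ee_rot: [0.707, 0.707, -0.001, -0.001]
ft_force: [-0.1, 0.2, -0.9]
grip_width: 0.261
grasp_force: 50.0
clock: 12.2
position: [0.5126, -0.0949, 0.1781]
ee_rot: [0.707, 0.707, 0.0, -0.0]
ft_force: [0.7, 0.1, -0.5]
grip_width: 0.264
grasp_force: 50.0
```

```bash
python3 -m creep '[[[0,0,3],0],[[0,0,6],0],[[0,0,8],0],[[0,0,8],0]]'
python3 -m creep '[[[0,0,3],0],[[0,0,6],0],[[0,0,8],0],[[0,0,8],0]]'
```

```text
clock: 12.53
position: [0.5128, -0.0948, 0.1702]
ee_rot: [0.707, 0.707, 0.0, 0.0]
ft_force: [2.1, 1.7, -2.2]
grip_width: 0.262
grasp_force: 49.9
clock: 12.87
position: [0.5127, -0.0948, 0.1621]
ee_rot: [0.707, 0.707, 0.0, 0.0]
ft_force: [3.3, 1.5, -2.0]
grip_width: 0.266
grasp_force: 49.9
```

```bash
python3 -m creep '[[[0.6,0.5,2],0],[[0.6,0.5,4],0],[[0.6,0.5,6],0],[[0.6,0.5,6],0]]'
python3 -m creep '[[[0,0,2],0],[[0,0,4],0],[[0,0,4],0]]'
```

```text
clock: 13.2
position: [0.5128, -0.0945, 0.1559]
ee_rot: [0.707, 0.707, -0.0, -0.0]
ft_force: [1.5, -0.4, -1.5]
grip_width: 0.262
grasp_force: 50.0
clock: 13.45
position: [0.5129, -0.0945, 0.152]
ee_rot: [0.707, 0.707, -0.0, -0.0]
ft_force: [0.6, -0.2, -1.5]
grip_width: 0.264
grasp_force: 50.0
```

```bash
python3 -m creep '[[[0,0,1],0],[[0,0,2],0],[[0,0,2],0]]'
python3 -m creep '[[[0,0,1],0],[[0,0,2],0],[[0,0,2],0]]'
```

```text
clock: 13.7
position: [0.5129, -0.0944, 0.1503]
ee_rot: [0.707, 0.707, -0.0, -0.0]
ft_force: [-0.4, 0.5, -0.4]
grip_width: 0.265
grasp_force: 50.4
clock: 13.95
position: [0.5129, -0.0944, 0.1483]
ee_rot: [0.707, 0.707, -0.0, -0.0]
ft_force: [-2.4, -0.2, 3.2]
grip_width: 0.262
grasp_force: 50.6
```

```bash
python3 -m creep '[[[0,0,1],0],[[0,0,1],0]]'
python3 -m creep '[[[0,0,0],0],[[0,0,0],0],[[0,0,0],0],[[0,0,0],0]]' 0.5 50
python3 -m creep '[[[0,0,-15],0],[[0,0,-40],0],[[0,0,-75],0],[[0,0,-95],0],[[0,0,-100],0]]'
python3 -m creep '[[[20,-13,0],0],[[45,-32,0],0],[[70,-50,0],0],[[85,-62,0],0],[[90,-67,0],0]]'
python3 - <<'E'
from h import *
o=manip.get_obs();print((o['position']*1000).round(1))
d=shot('side');Q=cloud(d)
p=[int(t) for t in proj(d,[.5,-.06,.08])]
cv2.imwrite('pics/j1.png',cv2.resize(d['pixels'][p[1]-60:p[1]+60,p[0]-80:p[0]+80,::-1],(800,600),interpolation=cv2.INTER_CUBIC))
hs=cv2.cvtColor(d['pixels'],cv2.COLOR_RGB2HSV).astype(int)
m=(hs[...,0]>22)&(hs[...,0]<34)&(hs[...,1]>150)&(Q[...,2]>.075)&(np.hypot(Q[...,0]-.512,Q[...,1]+.095)<.03)
print('knob',m.sum(),np.nanmedian(Q[m],0),np.nanpercentile(Q[m][:,2],[5,95]))
r=((hs[...,0]<6)|(hs[...,0]>174))&(hs[...,1]>150)&(hs[...,2]>60)&(abs(Q[...,0]-.447)<.03)&(abs(Q[...,1])<.09)&(Q[...,2]>.03)
print('handle',np.nanmedian(Q[r],0),np.nanpercentile(Q[r][:,2],90))
E
```

```text
clock: 14.12
position: [0.5129, -0.0945, 0.1473]
ee_rot: [0.707, 0.707, -0.0, -0.0]
ft_force: [-3.3, 0.5, 4.2]
grip_width: 0.262
grasp_force: 50.7
clock: 14.45
position: [0.5131, -0.0944, 0.1473]
ee_rot: [0.707, 0.707, 0.0, 0.0]
ft_force: [0.4, 0.2, -0.0]
grip_width: 0.501
grasp_force: 0.0
clock: 14.87
position: [0.5146, -0.0943, 0.2512]
ee_rot: [0.707, 0.707, 0.001, 0.002]
ft_force: [0.2, -0.6, -0.7]
grip_width: 0.498
grasp_force: 0.0
clock: 15.28
position: [0.4445, -0.002, 0.2469]
ee_rot: [0.706, 0.708, -0.0, -0.0]
ft_force: [0.9, 0.4, 1.1]
grip_width: 0.499
grasp_force: 0.0
[444.5  -2.  246.9]
knob 82 [ 0.50914365 -0.08968458  0.10109806] [0.08661129 0.10516609]
handle [ 0.44551947 -0.01014189  0.06442214] 0.06634380845437375
```

View pics/j1.png

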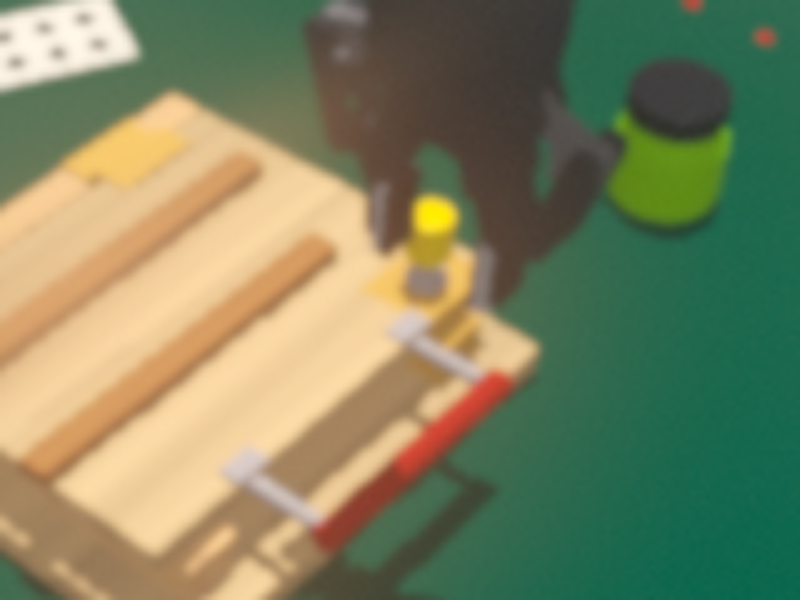

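The picture shows the pin standing in the brass plate with its knob at (433,240) and its collar on the platen at (425,285). The knob top is at 0.105, which matches a seated collar. Next I'll grip the handle and press it shut.

```bash
python3 -m creep '[[[0,1,20],0],[[0,1,50],0],[[0,1,80],0],[[0,1,95],0],[[0,1,100],0]]' 0.5
python3 -m creep '[[[0,0,15],0],[[0,0,27],0],[[0,0,33],0],[[0,0,33],0]]'
python3 -m creep '[[[0,0,0],0],[[0,0,0],0],[[0,0,0],0],[[0,0,0],0],[[0,0,0],0]]' 0 90
```

```text
clock: 15.75
position: [0.446, -0.0053, 0.1445]
ee_rot: [0.707, 0.707, -0.001, -0.002]
ft_force: [-0.2, 0.5, 0.5]
grip_width: 0.498
grasp_force: 0.0
clock: 16.08
position: [0.4468, -0.0047, 0.1135]
ee_rot: [0.707, 0.707, -0.0, -0.001]
ft_force: [-0.5, 0.7, 0.7]
grip_width: 0.502
grasp_force: 0.0
clock: 16.5
position: [0.4483, -0.0044, 0.1154]
ee_rot: [0.707, 0.707, 0.001, 0.001]
ft_force: [5.1, -0.6, 3.6]
grip_width: 0.132
grasp_force: 87.9
```

```bash
python3 -m creep '[[[0,0,2],0],[[0,0,4],0],[[0,0,6],0],[[0,0,6],0]]'
python3 -m creep '[[[0,0,2],0],[[0,0,4],0],[[0,0,6],0],[[0,0,6],0]]'
```

```text
clock: 16.83
position: [0.4482, -0.0044, 0.1088]
ee_rot: [0.707, 0.707, 0.001, 0.001]
ft_force: [6.0, 0.2, 3.7]
grip_width: 0.128
grasp_force: 88.3
clock: 17.17
position: [0.4483, -0.0044, 0.1039]
ee_rot: [0.707, 0.707, 0.0, 0.001]
ft_force: [-2.3, -1.8, 23.2]
grip_width: 0.131
grasp_force: 90.5
```

```bash
python3 -m creep '[[[0,0,0.5],0],[[0,0,0.5],0],[[0,0,0.5],0],[[0,0,0.5],0],[[0,0,0.5],0]]'
python3 - <<'E'
from h import *
c=shot('top');d=shot('side');o=manip.get_obs();print(o['position'],o['ft_force'].round(1))
for q in (c,d):
    Q=cloud(q);hs=cv2.cvtColor(q['pixels'],cv2.COLOR_RGB2HSV).astype(int)
    m=(abs(Q[...,1]+.005)<.1)&(Q[...,2]>.03)&(Q[...,2]<.062)
    print([(round(lo,2),np.median(Q[m&(abs(Q[...,0]-lo)<.005)][:,2]).round(4)) for lo in (.51,.53,.58,.6,.66)])
    k=(hs[...,0]>22)&(hs[...,0]<34)&(hs[...,1]>150)&(Q[...,2]>.07)&(Q[...,2]<.11)&(np.hypot(Q[...,0]-.512,Q[...,1]+.095)<.03)
    print('knob top',k.sum(),np.nanpercentile(Q[k][:,2],95) if k.sum() else 0)
cv2.imwrite('pics/k1.png',cv2.resize(d['pixels'][100:280,130:370,::-1],(800,600),interpolation=cv2.INTER_CUBIC))
E
```

```text
clock: 17.58
position: [0.4482, -0.0044, 0.1038]
ee_rot: [0.707, 0.707, 0.0, 0.001]
ft_force: [-6.1, -1.1, 31.0]
grip_width: 0.132
grasp_force: 91.4
[ 0.44825856 -0.00438928  0.10379247] [-5.7 -1.5 30.4]
[(0.51, np.float64(0.0535)), (0.53, np.float64(0.0537)), (0.58, np.float64(0.0538)), (0.6, np.float64(0.0536)), (0.66, np.float64(0.0538))]
knob top 91 0.0977742370609127
[(0.51, np.float64(0.0531)), (0.53, np.float64(0.0531)), (0.58, np.float64(0.0533)), (0.6, np.float64(0.0534)), (0.66, np.float64(0.0535))]
knob top 0 0
```

View pics/k1.png

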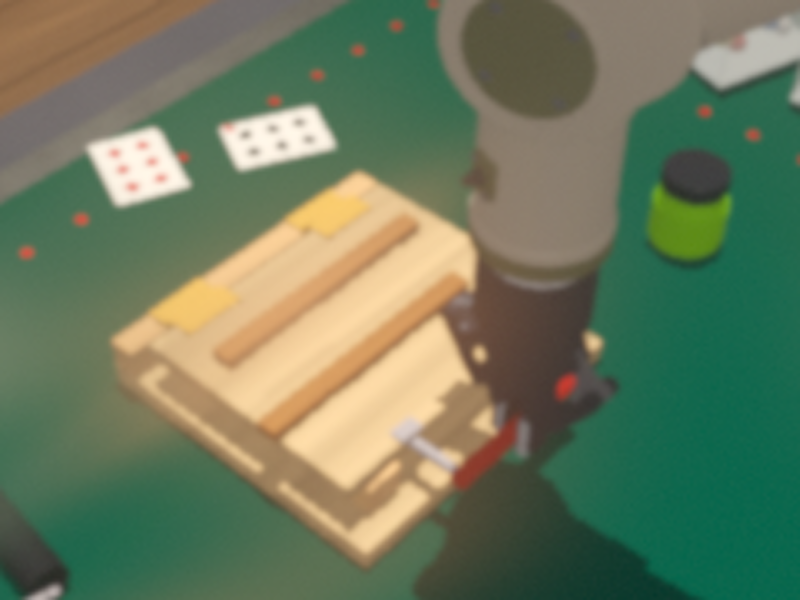

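The picture shows the platen shut flat with the gripper on the handle at (515,440). The platen top measures 0.0535 all along, and the handle is on a hard stop at 30 N. Before handing in, I'll check that the collar is seated and the bystanders haven't moved.

```bash
python3 -m creep '[[[0,0,-0.2],0],[[0,0,-0.2],0],[[0,0,-0.2],0],[[0,0,-0.2],0],[[0,0,-0.2],0]]'
python3 - <<'E'
from h import *
c=load('top');Q=cloud(c);hs=cv2.cvtColor(c['pixels'],cv2.COLOR_RGB2HSV).astype(int)
k=(hs[...,0]>22)&(hs[...,0]<34)&(hs[...,1]>150)&(np.hypot(Q[...,0]-.512,Q[...,1]+.095)<.03)&(Q[...,2]>.085)
z=np.percentile(Q[k][:,2],90);t=k&(Q[...,2]>z-.006);print('knob p90',z,np.nanmedian(Q[t],0))
V=hs[...,2];j=(V<70)&(np.hypot(Q[...,0]-.4924,Q[...,1]+.3036)<.04)&(Q[...,2]>.05);print('jar',j.sum(),np.median(Q[j],0) if j.sum() else '')
d=load('side');D=cloud(d)
V2=d['pixels'].max(-1)
for nm,xy in(('gouge',(.465,.352)),('jar',(.4924,-.3036))):
    for q,W in((d,D),(c,Q)):
        g=(W[...,2]>.055)&(W[...,2]<.115)&(np.hypot(W[...,0]-xy[0],W[...,1]-xy[1])<.04);print(nm,g.sum(),np.median(W[g],0).round(4) if g.sum() else '')
E
```

```text
clock: 18.1
position: [0.4482, -0.0044, 0.1039]
ee_rot: [0.707, 0.707, 0.0, 0.001]
ft_force: [-4.2, -0.3, 28.2]
grip_width: 0.131
grasp_force: 90.8
knob p90 0.09702741430163238 [ 0.51117481 -0.09431402  0.09536517]
jar 154 [ 0.49241027 -0.30193734  0.06903856]
gouge 298 [0.4601 0.3545 0.1   ]
gouge 169 [0.4645 0.3467 0.1015]
jar 286 [ 0.4952 -0.2865  0.0688]
jar 472 [ 0.497  -0.292   0.0694]
```

```bash
python3 -c "
from workcell import manip
print(manip.hand_in(), manip.get_obs()['ft_force'])"
```

```text
the job is handed in; nothing more can be done
the job is handed in; nothing more can be done
```

I handed the job in at about 18 s with the platen shut flat on its bearers, the register pin's collar seated on it and the handle gripped and pressed at about 28 N; the ink jar and gouge measured in place and the hand roller looked untouched, but the two larger unlisted pins ended up lying on the table (cause not seen).

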